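# Park the spring slide of the connector fixture at its stop pin

## Task

Two spring-loaded connector fixtures stand on the mat. On the one holding the short, wide connector, push the slide by its upright tab, with the fingertips and without gripping anything, until its stop pin drops in behind it, then let go so that the spring brings the slide back to rest on the pin at mid position. Leave the other slide at home, do not touch either connector (both stay standing in their cradles), and leave the other things on the mat where they are.

Things in the scene. Friction and masses are not known exactly. Their poses are not given: they have to be found in the camera images.
- wide_fixture: Fixture whose slide carries the wide connector: aluminium base 164 x 66 x 12 mm, fixed on the 6 mm mat, a black end block at each end (tops 34 mm above its underside, outer faces at x = -100 and +64 mm), a dark damper 85 mm long beyond the far one. Origin: underside of the base; z up; +x is the way its slide is pushed (from push tab towards damper, roughly away from the robot); +y to the left.
- wide_tab (a point): Centre of the near (-x) face of the slide's black upright push tab, which is 44 mm wide, 44 mm high (22 mm below to 22 mm above this point) and 10 mm thick. This point is 60 mm above the fixture's underside and moves with the slide. Nothing stands on the near side of the tab but the end block, 26 mm below this point.
- wide_slide (a joint): Slide (carriage with tab and cradle), m along the fixture's +x: 0 home at the near block, 0.070 far stop. A spring pushes it home: 3 N at home, 9 N at the far stop, and a damper adds 2.5 N per 0.1 m/s. Let go beyond 0.042 (pin has dropped behind its ramp) it returns to about 0.038 and rests on the pin; let go earlier, it goes home.
- wide_pin (a joint): Height of that fixture's steel stop pin above its lowest place, m: 0 down, 0.0095 when lifted by the slide's ramp. 7 mm thick, works by itself (a spring pushes it down). Pin, arm and post stand at the fixture's x = -50 to -33, y = +36 to +70 mm, no higher than 62 mm (72 mm with the pin lifted).
- wide_plug: Short, wide steel connector, 30 mm across, 48 mm high, standing loose in the square cradle behind the push tab; origin at its foot, z up. Its top is 86 mm above the fixture's underside, its axis 36 mm beyond the tab's near face.
- slim_fixture: Fixture whose slide carries the slim connector: aluminium base 164 x 66 x 12 mm, fixed on the 6 mm mat, a black end block at each end (tops 34 mm above its underside, outer faces at x = -100 and +64 mm), a dark damper 85 mm long beyond the far one. Origin: underside of the base; z up; +x is the way its slide is pushed (from push tab towards damper, roughly away from the robot); +y to the left.
- slim_tab (a point): Centre of the near (-x) face of the slide's black upright push tab, which is 44 mm wide, 44 mm high (22 mm below to 22 mm above this point) and 10 mm thick. This point is 60 mm above the fixture's underside and moves with the slide. Nothing stands on the near side of the tab but the end block, 26 mm below this point.
- slim_slide (a joint): Slide (carriage with tab and cradle), m along the fixture's +x: 0 home at the near block, 0.070 far stop. A spring pushes it home: 3 N at home, 9 N at the far stop, and a damper adds 2.5 N per 0.1 m/s. Let go beyond 0.042 (pin has dropped behind its ramp) it returns to about 0.038 and rests on the pin; let go earlier, it goes home.
- slim_pin (a joint): Height of that fixture's steel stop pin above its lowest place, m: 0 down, 0.0095 when lifted by the slide's ramp. 7 mm thick, works by itself (a spring pushes it down). Pin, arm and post stand at the fixture's x = -50 to -33, y = +36 to +70 mm, no higher than 62 mm (72 mm with the pin lifted).
- slim_plug: Tall, slim steel connector, 18 mm across, 66 mm high, standing loose in the cradle of the other slide; origin at its foot, z up. Its top is 104 mm above the fixture's underside.
- insert_a: Steel insert standing beside the fixture of the wide connector, 24 mm across, 34 mm high, origin at its foot. Bystander.
- insert_b: Steel insert standing beside the fixture of the slim connector, 24 mm across, 34 mm high, origin at its foot. Bystander.
- adapter: Black adapter standing on a 34 mm square flange, 39 mm high, between the fixtures, origin at its foot. Bystander.
- cable_plug: Black cable plug lying along its x axis, 117 mm long, 30 mm high, between the fixtures farther off, origin at its underside. Bystander.
- cap_tray: Grey open tray 100 x 75 x 28 mm, on the mat's right part, origin at its underside. Bystander.
- cup: White mug 76 mm across, 85 mm high, on the mat's left part, origin at its underside. Bystander.
- cleaner: Black and grey pocket cleaner lying, 120 x 26 x 16 mm, on the mat's left part, origin at its underside. Bystander.

How it is judged (in metres and radians):
On the way, in this order (a step that is already met when the one before it is completed fails the run):
1. the slide of the wide connector is pushed past its stop pin (value of joint wide_slide above 0.042 m and value of joint wide_pin below 0.003 m), for 0.05 s.
2. let go, it has come back to rest on the pin at mid position (value of joint wide_slide between 0.034 and 0.042 m and value of joint wide_pin below 0.003 m and velocity of joint wide_slide between -0.01 and 0.01 m/s and contact force between each of the arm, the fingers and wide_slide below 0.2 N), for 0.2 s.
At the end, for the whole second after the job is handed in: The wide connector's slide rests still on its stop pin at mid position (34 to 42 mm from home, pin down), the other slide is at home (under 4 mm), and both connectors stand in their cradles (value of joint wide_slide between 0.034 and 0.042 m and value of joint wide_pin below 0.003 m and velocity of joint wide_slide between -0.01 and 0.01 m/s and value of joint slim_slide below 0.004 m and horizontal distance between wide_plug and wide_tab below 0.045 m and angle between each of wide_plug, slim_plug's own z axis and vertical below 0.25 rad and z of wide_plug in the frame of wide_fixture between 0.034 and 0.043 m and horizontal distance between slim_plug and slim_tab below 0.045 m and z of slim_plug in the frame of slim_fixture between 0.034 and 0.043 m and linear speed of wide_plug below 0.02 m/s); the robot touches nothing.
It fails at once if the other slide is moved (over 6 mm) (value of joint slim_slide above 0.006 m).
It fails at once if a connector is touched by the robot (over 1 N) (contact force between any of the fingers, the arm and wide_plug above 1 N or contact force between any of the fingers, the arm and slim_plug above 1 N).
It fails at once if a connector is lifted out of its cradle (z of wide_plug in the frame of wide_fixture above 0.05 m or z of slim_plug in the frame of slim_fixture above 0.05 m).
It fails at once if the slide is gripped between the fingers instead of pushed ((contact force between the fingers and wide_slide_c4 above 2 N and contact force between the fingers and wide_slide_c5 above 2 N) or (contact force between the fingers and wide_slide_c3 above 2 N and contact force between the fingers and wide_slide_c6 above 2 N)).
It fails at once if another thing on the mat is moved (over 15 mm) (distance of any of insert_a, insert_b, adapter, cable_plug, cap_tray, cup, cleaner from where it was at the start of the episode above 0.015 m).
It also fails if it takes over 30 s, if anything falls off the work surface, if the arm or the gripper's body presses on something with over 40 N, if the wrist force passes 120 N, or if a joint passes its speed limit or range.

## Robot

A 6-joint arm with a two-finger parallel gripper is mounted at the origin on the work surface. World frame = base frame: x ahead of the robot, y to its left, z up, the work surface at z = 0. Lengths are in m, angles in degrees, forces in N, time in s.
With the tool pointing down it reaches from about 0.4 to 0.825 m from the base axis. Payload 7 kg.
Tool frame: the origin (TCP) lies midway between the tips of the shut fingers; the grasp point (between the pads) lies 19 mm behind it (ctrl.hold_point_z is the distance from the TCP to the grasp point, in m); z points along the fingers, x is the direction in which the jaws open and shut, and the axes are right-handed (so a half turn about z gives the same grasp; the last joint's range is limited). The gripper opens to 88 mm and grips with 3 to 60 N. Pads are 19 mm wide; open, the fingers measure 130 mm over their backs; the gripper's body (78 mm by 193 mm) begins 47 mm behind the grasp point.
Start: joints at [-57.748, 20.546, 0.682, 0, -70.136, -16.507], TCP at [0.183, -0.65, 0.227] pointing down, gripper open.
Joint ranges: [-176.03, 176.03], [-82.01, 121.73], [-58.28, 71.71], [-173.87, 95.51], [-174.79, -0.11], [-173.66, 173.66]. Speed limits (degrees/s): [136.94, 136.94, 172.46, 180, 180, 180].

## Interface

Orientations are given as [roll, pitch, yaw] about the fixed x, y, z axes, in that order (R = Rz(yaw) Ry(pitch) Rx(roll)).
In Python, from plant import ctrl gives the robot as it stands.
- The arm moves only by the tool apply_moves, never from a script. Its argument "motion" is a list of rows, each a list of 2 entries, a list of its own where there are three numbers: the shift along the world's x, y, z in cm, then the turn about the world's z in degrees. In form: [[[tx, ty, tz], roll], ...]. A call has 1 to 10 rows; each row is the pose to reach, as a shift and turn from the pose commanded when the call began; what a row does not reach only later rows make up. A row lasts 1/10 s, in which the tool goes at most 50 mm and 8.59 degrees, less where a joint would pass 70% of its speed; a pose out of reach is approached as far as the arm can. A call with a gripper value outside its range is refused whole. "hand" is the finger opening in cm, from 0 to 8.76, set as the call begins (left out, the last holds). The fingers move at their own pace and stop on an object; the grip force is fixed at half the most. Time passes only in rows, so rows that repeat a pose let the fingers close. It gives the time, the measured TCP pose, the force and the opening at its end, in the units of the state.
- ctrl.get_obs(): the state, without advancing time (a new reading comes with each control period).
- ctrl.snapshot(name): name is "side" or "top"; returns (picture, depth): 480x640x3 uint8, blue, green, red; 480x640 float32, m along the optical axis (not along the pixel's ray), 0 where there is no reading.
- ctrl.camera_model(name): a dict with "fx", "fy", "cx", "cy" (pixels), "cam_to_world" (4x4, takes a point from camera to world coordinates). Camera axes: x right, y down, z forward; pixel columns grow to the right and rows downward; lengths in m; the calibration is good to about 2 mm. A picture is of the moment at which its call begins. camera_model takes no time and is no camera call.
- ctrl.close_job(): hands the job in, once; it reports no verdict.
The state is a dict: "clock": time; "joint_pos": joint angles; "qvel": joint speeds; "tau": joint torques, N m; "tool_pos": TCP position; "orientation": TCP orientation; "force": force on the tool from outside, world axes, zero at the start; "moment": the same for the moment, N m; "opening": finger opening in m.
Only numpy, scipy, OpenCV 4.12 (cv2) and the standard library are available. Lean on these libraries where they do the work, as an engineer would, in place of code of your own. Each camera call takes 0.05 s, during which the arm holds its last target.

## Working session

There is one attempt and no reset: what is moved stays moved. The work goes in short steps, Python scripts to look and compute and a tool call to move; the robot and the scene stay as the last step left them, time stands still between calls to the robot, and variables do not carry over. Pictures are saved under pics/ and viewed, and the job is handed in when it is done.

Besides the shell and the picture viewer there is one more tool, called after "Emit:" as name([rows], argument=value, ...), one row to a line, values as JSON. apply_moves: Moves the arm, as the interface text tells. Its arguments: {"type":"object","properties":{"motion":{"type":"array"},"hand":{"type":"number"}},"required":["motion"]}

```bash
mkdir -p pics
python3 - <<'E'
from plant import ctrl
import cv2,numpy as np
o=ctrl.get_obs();print(o)
for n in("side","top"):
    im,d=ctrl.snapshot(n);cv2.imwrite(f"pics/{n}0.png",im);np.save(f"{n}0.npy",d);m=ctrl.camera_model(n);print(m)
E
```

```text
{'clock': 0.0, 'joint_pos': array([-5.77489592e+01,  2.05909493e+01,  6.34584816e-01, -1.86362368e-02,
       -7.01364026e+01, -1.65070648e+01]), 'qvel': array([-0.01084606,  0.1019411 , -0.03403187, -0.01344741,  0.02879515,
       -0.01564389]), 'tau': array([ 4.02796422e-04, -5.82722926e+01,  2.93061876e+01,  6.99726239e+00,
        7.05403945e-03, -1.89267398e-04]), 'tool_pos': array([ 0.18299165, -0.64922095,  0.225639  ]), 'orientation': array([-1.79990437e+02, -9.39218861e-02,  1.05737622e+02]), 'force': array([0.34775469, 0.27252886, 0.06015716]), 'moment': array([-0.03119084, -0.00287356, -0.00767874]), 'opening': 0.08792832847466422}
{'fx': 509.6610356660726, 'fy': 509.6610356660726, 'cx': 320.1698864152591, 'cy': 238.04887117434086, 'cam_to_world': array([[ 0.92604302, -0.20065707,  0.31965774,  0.26326466],
       [-0.37741536, -0.49549002,  0.78233451, -0.84372818],
       [ 0.00140627, -0.84511915, -0.53457613,  0.65994338],
       [ 0.        ,  0.        ,  0.        ,  1.        ]])}
{'fx': 443.9742326353141, 'fy': 443.9742326353141, 'cx': 321.2100985812091, 'cy': 247.65606715236896, 'cam_to_world': array([[-0.01165394, -0.99575801,  0.09126981,  0.4756273 ],
       [-0.99970275,  0.00964785, -0.02239025,  0.02051901],
       [ 0.02141472, -0.09150362, -0.99557446,  1.16766907],
       [ 0.        ,  0.        ,  0.        ,  1.        ]])}
```

View pics/side0.png

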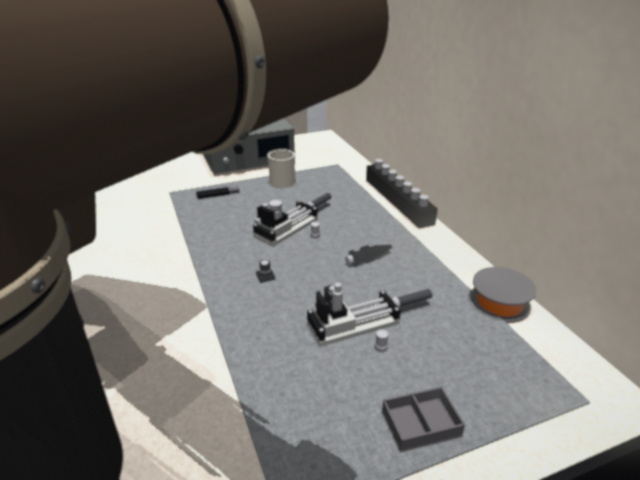

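View pics/top0.png

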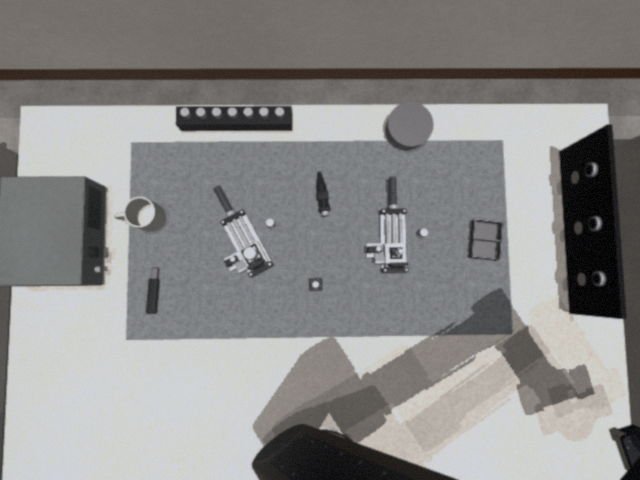

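Run:
```python
import cv2,numpy as np
s=cv2.imread("pics/side0.png");t=cv2.imread("pics/top0.png")
a=cv2.resize(t[175:285,200:310],(600,600),interpolation=cv2.INTER_CUBIC)
cv2.imwrite("pics/c1.png",a)
b=cv2.resize(s[180:350,240:440],(800,680),interpolation=cv2.INTER_CUBIC)[:600]
cv2.imwrite("pics/c2.png",b)
```

```text
(no output)
```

View pics/c1.png

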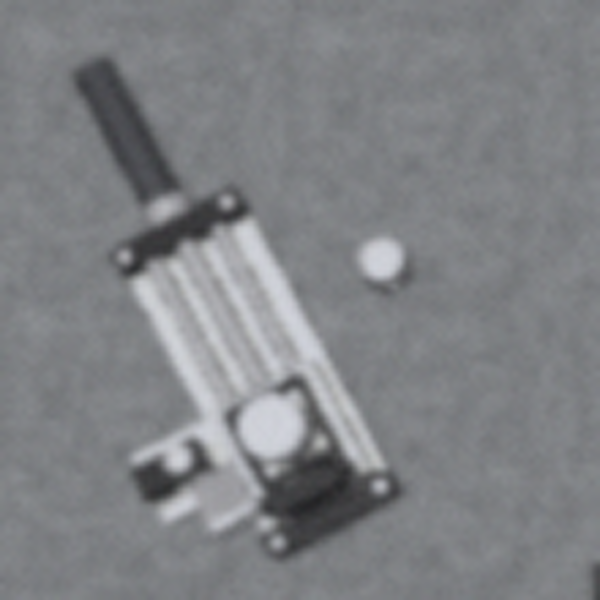

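View pics/c2.png

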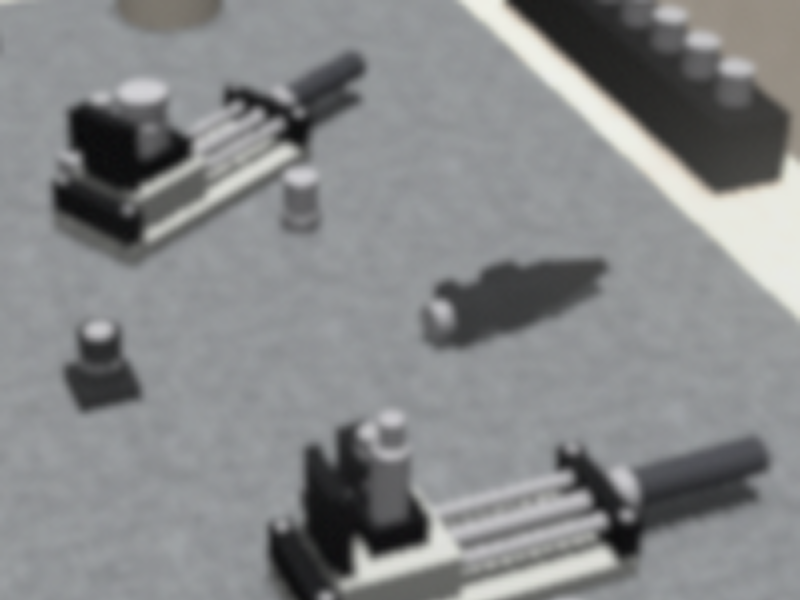

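```bash
cat > h.py <<'E'
import numpy as np
from plant import ctrl
def ray(n,u,v,z):
    m=ctrl.camera_model(n);T=m["cam_to_world"]
    d=T[:3,:3]@np.array([(u-m["cx"])/m["fx"],(v-m["cy"])/m["fy"],1]);o=T[:3,3]
    return o+d*(z-o[2])/d[2]
E
python3 - <<'E'
from h import *
s=600/110
f=lambda x,y,z:ray("top",200+(x+.5)/s-.5,175+(y+.5)/s-.5,z)
nl,nr,fl,fr=[f(x,y,.041) for x,y in((278,542),(381,486),(125,257),(228,203))]
print(nl,nr,fl,fr)
ax=((fl+fr)-(nl+nr))/2;L=np.hypot(*ax[:2]);ax/=L
w=(nl+nr-fl-fr)/2
yaw=np.degrees(np.arctan2(ax[1],ax[0]));dl=(nl-nr)
print("L",L,"yaw",yaw,"width",np.linalg.norm(dl), "yaw2",np.degrees(np.arctan2(-dl[0],dl[1])))
c=(nl+nr+fl+fr)/4; org=c+ax*.018; print("origin",org)
left=np.array([-ax[1],ax[0],0])
D=np.load("top0.npy")
for nm,p in dict(plug=f(272,427,.092),tabL=f(263,512,.088),tabR=f(352,470,.088),tabc=f(308,492,.088),ins=f(382,258,.040),pin=f(180,457,.068)).items():
    q=p-org;print(nm,p,"fx",q@ax,"fy",q@left)
for x,y in((272,427),(308,485),(330,515),(180,457)):
    u,v=int(round(200+x/s-.4)),int(round(175+y/s-.4));d=D[v,u];m=ctrl.camera_model("top")
    print(u,v,(m["cam_to_world"]@[(u-m["cx"])/m["fx"]*d,(v-m["cy"])/m["fy"]*d,d,1])[:3])
# 3D cloud in fixture frame, high points
m=ctrl.camera_model("top")
vv,uu=np.mgrid[175:285,200:310];d=D[175:285,200:310]
P=np.stack([(uu-m["cx"])/m["fx"]*d,(vv-m["cy"])/m["fy"]*d,d,np.ones_like(d)],-1)@m["cam_to_world"].T
P=P[...,:3].reshape(-1,3);q=P-org;F=np.c_[q@ax,q@left,P[:,2]]
for x0 in range(-108,-20,4):
    k=(abs(F[:,1])<.02)&(F[:,0]>=x0/1e3)&(F[:,0]<(x0+4)/1e3)
    print(x0,k.sum(),np.round(np.percentile(F[k,2],[10,50,90]),3) if k.any() else "")
E
```

```text
[0.51391518 0.17449757 0.041     ] [0.53938067 0.12687202 0.041     ] [0.64780825 0.24618857 0.041     ] [0.67297492 0.1983252  0.041     ]
L 0.15169024838617312 yaw 28.153185583554436 width 0.054006333815631684 yaw2 28.133507164615388
origin [0.60939016 0.19496379 0.041     ]
plug [0.56322874 0.17032972 0.092     ] fx -0.05232313366095778 fy 6.07750938409269e-05
tabL [0.5257054  0.17475568 0.088     ] fx -0.08331876022139913 fy 0.021667748914741325
tabR [0.54398871 0.1353142  0.088     ] fx -0.08580825527331251 fy -0.021734001654278558
tabc [0.53438872 0.15483576 0.088     ] fx -0.08506159945295333 fy 7.515323942414708e-06
ins [0.64647711 0.1263904  0.04      ] fx 0.0003441454908843469 fy -0.07795917244211369
pin [0.55195796 0.21518427 0.068     ] fx -0.04109672240092992 fy 0.04492644530789962
249 253 [0.56305463 0.17164055 0.09053804]
256 264 [0.53611173 0.15453471 0.09157733]
260 269 [0.52638648 0.15123673 0.03653137]
233 258 [0.55294115 0.21434673 0.06708192]
-108 24 [0.004 0.006 0.009]
-104 22 [0.002 0.006 0.009]
-100 43 [0.008 0.037 0.04 ]
-96 26 [0.037 0.04  0.043]
-92 23 [0.037 0.039 0.042]
-88 58 [0.036 0.069 0.089]
-84 30 [0.085 0.089 0.091]
-80 16 [0.084 0.087 0.09 ]
-76 7 [0.042 0.051 0.061]
-72 34 [0.049 0.06  0.062]
-68 31 [0.044 0.061 0.092]
-64 34 [0.045 0.072 0.093]
-60 33 [0.044 0.089 0.093]
-56 28 [0.061 0.091 0.094]
-52 25 [0.059 0.091 0.094]
-48 22 [0.057 0.09  0.093]
-44 21 [0.056 0.09  0.094]
-40 17 [0.043 0.089 0.093]
-36 19 [0.05  0.058 0.061]
-32 10 [0.046 0.06  0.062]
-28 15 [0.041 0.045 0.047]
-24 17 [0.018 0.033 0.036]
```

Emit:
apply_moves([
  [[1.5,1.5,0],0],
  [[4.5,5,0],2],
  [[8,9,0],4],
  [[11.5,13,0],6],
  [[15,17,0],8],
  [[18.5,21,0],10],
  [[22,25,0],12.4],
  [[25,28,0],12.4],
  [[26.5,30,0],12.4],
  [[26.5,31,0],12.4],
], hand=0)

```text
clock: 1.1
tool_pos: [0.4502, -0.3372, 0.2261]
orientation: [-180.0, -0.0, 118.3]
force: [0.3, -0.2, 0.4]
opening: 0.0132
```

Emit:
apply_moves([
  [[0.3,3,0],0],
  [[0.7,7.5,0],0],
  [[1.0,12,0],0],
  [[1.4,17,0],0],
  [[1.8,22,0],0],
  [[2.2,27,0],0],
  [[2.6,32,0],0],
  [[3,37,0],0],
  [[3.3,42,0],0],
  [[3.3,44.5,0],0],
])

```text
clock: 2.1
tool_pos: [0.481, 0.1081, 0.2265]
orientation: [180.0, -0.0, 118.2]
force: [0.4, 0.2, -0.6]
opening: 0.0001
```

Emit:
apply_moves([
  [[0,1.5,0],0],
  [[0,2.2,0],0],
  [[0,2.2,-2],0],
  [[0,2.2,-5],0],
  [[0,2.2,-7],0],
  [[0,2.2,-9],0],
  [[0,2.2,-10],0],
  [[0,2.2,-10],0],
  [[0,2.2,-10],0],
  [[0,2.2,-10],0],
])

```text
clock: 3.1
tool_pos: [0.4818, 0.1275, 0.1276]
orientation: [179.9, -0.0, 118.1]
force: [0.6, -0.3, 0.4]
opening: 0.0002
```

Run:
```python
from h import *
import cv2
o=ctrl.get_obs();print(o["tool_pos"],o["orientation"],o["opening"],o["force"])
org=np.array([.6094,.1950,0]);a=np.radians(28.15);ax=np.array([np.cos(a),np.sin(a),0]);l=np.array([-ax[1],ax[0],0])
q=o["tool_pos"]-org;print(q@ax,q@l)
for n in("side","top"):
    im,d=ctrl.snapshot(n)
    c=im[170:290,180:340] if n=="top" else im[170:260,220:340]
    cv2.imwrite(f"pics/{n}1.png",cv2.resize(c,(800,600),interpolation=cv2.INTER_CUBIC))
```

```text
[0.48184539 0.12745854 0.12763578] [ 1.79898506e+02 -2.14671477e-03  1.18131759e+02] 0.00024645431491175196 [ 0.64317088 -0.26363371  0.42846323]
-0.14433169163573425 0.0006255534201725607
```

View pics/side1.png

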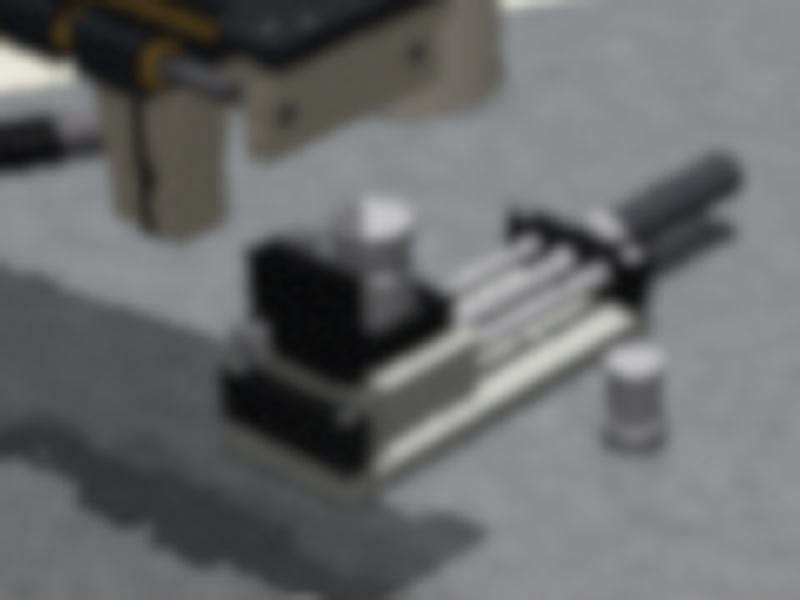

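View pics/top1.png

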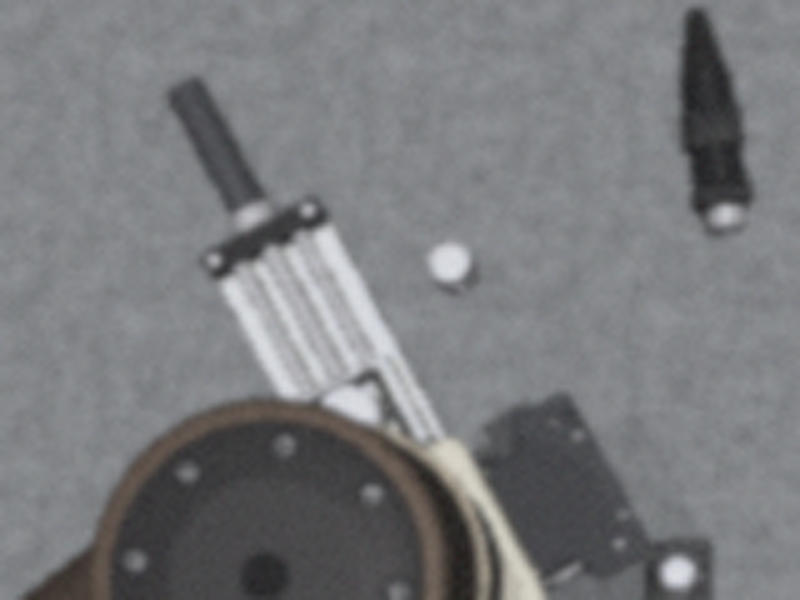

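Run:
```python
from h import *
im,D=ctrl.snapshot("side");m=ctrl.camera_model("side")
o=ctrl.get_obs()["tool_pos"];a=np.radians(28.15);ax=np.array([np.cos(a),np.sin(a),0]);l=np.array([-ax[1],ax[0],0])
for x,y in((180,225),(205,180),(130,170),(165,210),(265,150),(260,110),(340,130),(440,100),(480,90),(480,30),(195,80)):
    u,v=int(220+x/6.667),int(170+y/6.667);d=D[v,u]
    p=(m["cam_to_world"]@[(u-m["cx"])/m["fx"]*d,(v-m["cy"])/m["fy"]*d,d,1])[:3];q=p-o
    print(x,y,np.round([q@ax,q@l,q[2]],3))
```

```text
180 225 [-0.008 -0.014  0.01 ]
205 180 [ 0.002 -0.017  0.024]
130 170 [-0.007  0.007  0.022]
165 210 [-0.007 -0.007  0.012]
265 150 [-0.038 -0.09   0.073]
260 110 [-0.037 -0.087  0.085]
340 130 [-0.006 -0.089  0.067]
440 100 [ 0.289  0.155 -0.111]
480 90 [ 0.31   0.151 -0.114]
480 30 [ 0.308  0.147 -0.084]
195 80 [-0.028 -0.052  0.082]
```

Emit:
apply_moves([
  [[0,0,-2],0],
  [[0,0,-4],0],
  [[0,0,-5.5],0],
  [[0,0,-6.3],0],
  [[0.9,0.45,-6.3],0],
  [[1.8,0.95,-6.3],0],
  [[2.6,1.4,-6.3],0],
  [[3.2,1.7,-6.3],0],
  [[3.5,1.85,-6.3],0],
  [[3.5,1.85,-6.3],0],
])

```text
clock: 4.25
tool_pos: [0.5166, 0.1461, 0.0636]
orientation: [180.0, -0.0, 118.1]
force: [0.1, -0.5, -0.7]
opening: 0.0003
```

Run:
```python
from h import *
import cv2
o=ctrl.get_obs();print(o["tool_pos"],o["force"])
im,d=ctrl.snapshot("side")
cv2.imwrite(f"pics/side2.png",cv2.resize(im[170:260,220:340],(800,600),interpolation=cv2.INTER_CUBIC))
```

```text
[0.51661294 0.14607938 0.06362147] [ 0.06600559 -0.45904049 -0.74163276]
```

View pics/side2.png

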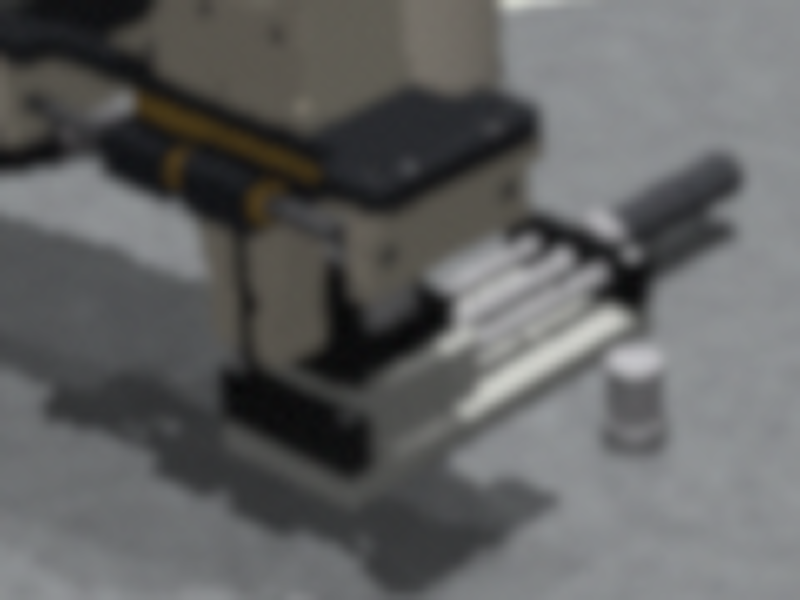

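The fingers are just short of the tab (seam at about (245,300)), above the end block. I'll push now.

Emit:
apply_moves([
  [[0.35,0.2,0],0],
  [[0.9,0.5,0],0],
  [[1.6,0.85,0],0],
  [[2.4,1.3,0],0],
  [[3.2,1.7,0],0],
  [[4.0,2.15,0],0],
  [[4.7,2.5,0],0],
  [[5.2,2.8,0],0],
  [[5.45,2.9,0],0],
  [[5.45,2.9,0],0],
])

```text
clock: 5.3
tool_pos: [0.5676, 0.1725, 0.0614]
orientation: [-179.5, 0.0, 118.1]
force: [-5.1, -4.9, -3.0]
opening: 0.0001
```

Run:
```python
from h import *
import cv2
o=ctrl.get_obs();print(o["tool_pos"],o["force"])
im,d=ctrl.snapshot("side")
cv2.imwrite(f"pics/side3.png",cv2.resize(im[170:260,220:340],(800,600),interpolation=cv2.INTER_CUBIC))
```

```text
[0.56760966 0.17251841 0.06140489] [-5.06391348 -4.85756633 -3.02228646]
```

View pics/side3.png

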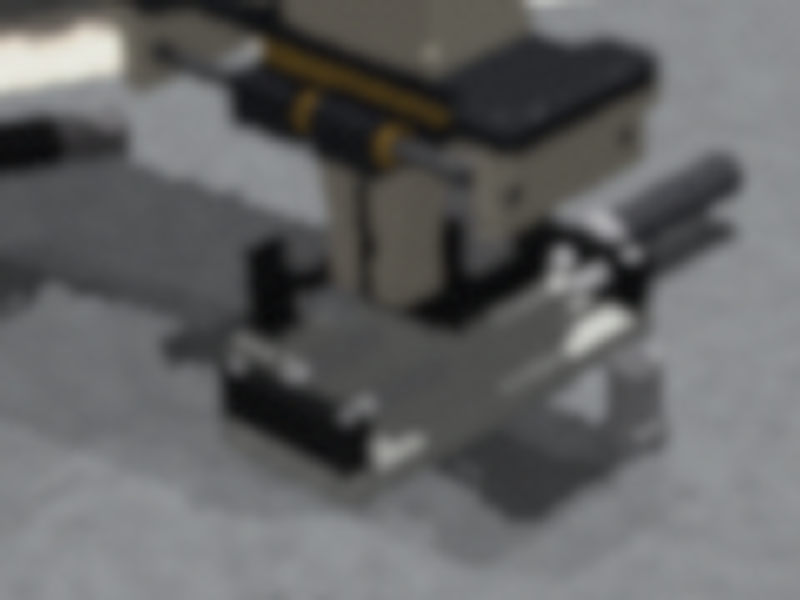

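Emit:
apply_moves([
  [[0.3,0.15,0],0],
  [[0.6,0.3,0],0],
  [[0.6,0.3,0],0],
  [[0.6,0.3,0],0],
])

```text
clock: 5.75
tool_pos: [0.5734, 0.1755, 0.0614]
orientation: [-179.5, 0.0, 118.1]
force: [-6.0, -5.1, -3.6]
opening: -0.0001
```

Emit:
apply_moves([
  [[-0.4,-0.2,0],0],
  [[-1.0,-0.55,0],0],
  [[-1.6,-0.85,0],0],
  [[-2.3,-1.25,0],0],
  [[-3.2,-1.7,0],0],
  [[-4.2,-2.25,0],0],
  [[-5.2,-2.8,0],0],
  [[-6.2,-3.3,0],0],
  [[-7.2,-3.85,0],0],
  [[-7.2,-3.85,0],0],
])

```text
clock: 6.75
tool_pos: [0.5032, 0.1386, 0.0638]
orientation: [-180.0, -0.0, 118.1]
force: [1.4, -0.5, 1.1]
opening: 0.0004
```

Run:
```python
from h import *
import cv2
o=ctrl.get_obs();print(o["tool_pos"],o["force"])
im,d=ctrl.snapshot("side")
cv2.imwrite(f"pics/side4.png",cv2.resize(im[170:260,220:340],(800,600),interpolation=cv2.INTER_CUBIC))
```

```text
[0.50319393 0.1385566  0.06377277] [ 1.36080237 -0.50363864  1.07160978]
```

View pics/side4.png

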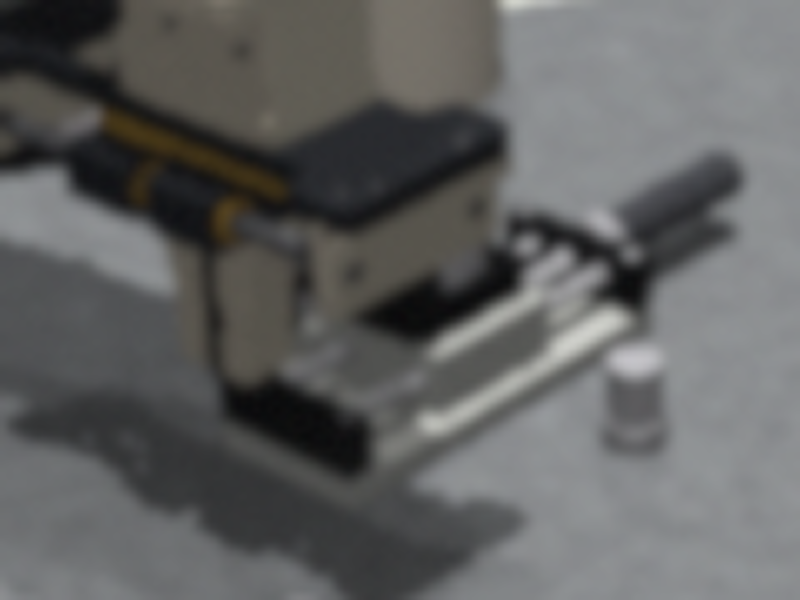

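The slide has stayed forward, with a clear gap to the fingers. I'll back off, lift and check from above.

Emit:
apply_moves([
  [[-1,-0.5,0.5],0],
  [[-2,-1,2],0],
  [[-2,-1,5],0],
  [[-2,-1,9],0],
  [[-2,-1,13],0],
  [[-2,-4,15],0],
  [[-2,-8,15],0],
  [[-2,-13,15],0],
  [[-2,-18,15],0],
  [[-2,-22,15],0],
])

```text
clock: 7.8
tool_pos: [0.484, -0.0828, 0.2141]
orientation: [180.0, 0.0, 118.1]
force: [0.2, 0.1, -0.0]
opening: 0.0002
```

Emit:
apply_moves([
  [[0,-4,0],0],
  [[0,-8,0],0],
  [[0,-12,0],0],
  [[0,-15,0],0],
  [[0,-16,0],0],
  [[0,-16,0],0],
  [[0,-16,0],0],
])

```text
clock: 8.5
tool_pos: [0.4845, -0.2402, 0.2136]
orientation: [180.0, -0.0, 118.1]
force: [0.8, -0.1, -0.2]
opening: 0.0003
```

Run:
```python
from h import *
import cv2
o=ctrl.get_obs();print(o["clock"],o["tool_pos"],o["force"])
im,d=ctrl.snapshot("top")
cv2.imwrite("pics/top5.png",im)
cv2.imwrite("pics/top5c.png",cv2.resize(im[175:285,200:310],(600,600),interpolation=cv2.INTER_CUBIC))
im,d=ctrl.snapshot("side")
cv2.imwrite(f"pics/side5.png",cv2.resize(im[140:350,220:500],(800,600),interpolation=cv2.INTER_CUBIC))
```

```text
8.5 [ 0.48445796 -0.24022768  0.21355158] [ 0.77468095 -0.13179341 -0.19508796]
```

View pics/side5.png

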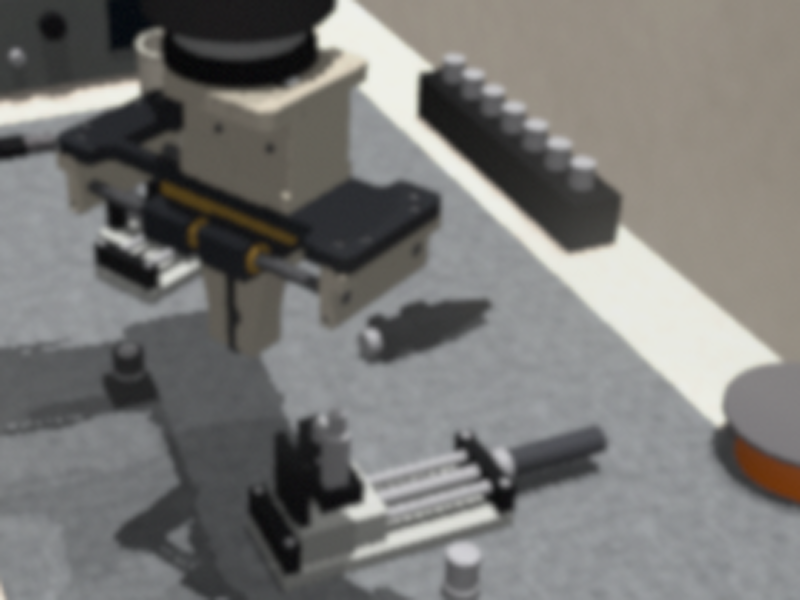

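View pics/top5c.png

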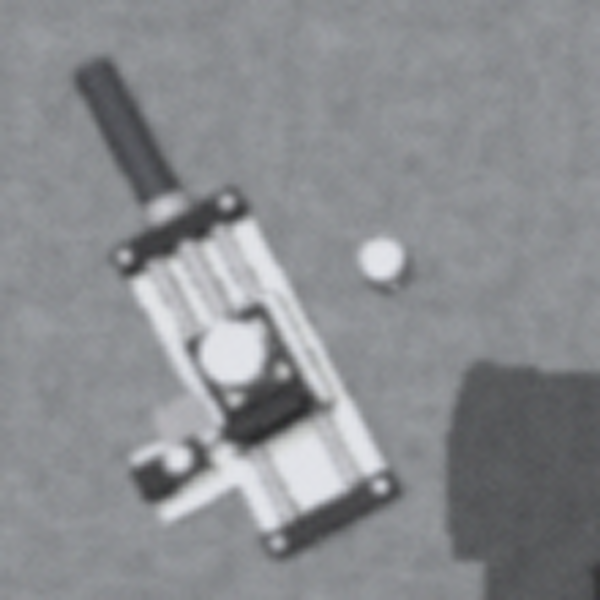

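View pics/top5.png

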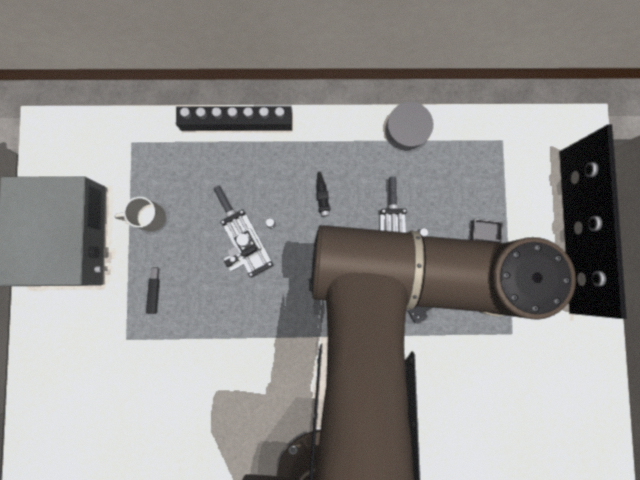

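Run:
```python
from h import *
s=600/110
f=lambda x,y,z:ray("top",200+(x+.5)/s-.5,175+(y+.5)/s-.5,z)
print(np.linalg.norm(f(233,352,.092)-f(272,427,.092)))
ctrl.close_job()
```

```text
0.03790741411588411
the job is handed in; nothing more can be done
```

I pushed the wide connector's slide by its tab with the shut fingertips to about 55 mm. I then let it return onto its stop pin, backed the arm away and handed the job in at about 8.6 s of the 30 s allowed.

**Wide slide:** the last top picture puts the connector 37.9 mm from its home position, which matches the expected rest on the pin at about 38 mm. It is standing upright in its cradle.

**Other things:** in the last side picture the slim slide is at home with its connector standing. The bystanders I could see are where they were, though the arm partly hid the slim fixture and the tray in the top picture.

**Limits of the checks:** the pin height could not be read directly; I inferred that it is down from the slide holding at mid position. No check failed or disagreed. The final push read about 9 N at the wrist, including about 4 N downward.

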